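# Load an ink stick into the colour reader

### The arm

A 6-joint arm with a two-finger parallel gripper is mounted at the origin on a cart in front of the work surface, level with it; the furniture and walls round the work are solid. World frame = base frame: x ahead of the robot, y to its left, z up, the work surface at z = 0. Lengths are in m, angles in rad, forces in N, time in s.
With the tool pointing down it reaches from about 0.25 to 0.85 m from the base axis. Payload 12.5 kg.
Tool frame: the origin (TCP) lies midway between the tips of the shut fingers; the grasp point (between the pads) lies robot.pinch_z behind it (robot.pinch_z is the distance from the TCP to the grasp point, in m); z points along the fingers, y is the line along which they close (so a half turn about z gives the same grasp; the last joint's range is limited). The gripper opens to 93 mm and grips with 3 to 60 N. Pads are 15 mm wide; open, the fingers measure 128 mm over their backs; the gripper's body (75 mm by 188 mm) begins 65 mm behind the grasp point.
Start: joints at [1.188, 0.351, 1.652, -0, 1.139, -0.085], TCP at [0.161, 0.526, 0.219] pointing down, gripper open.
Joint ranges: [-2.75, 2.75], [-0.79, 2.1], [0.01, 2.65], [-1.57, 4.71], [0.07, 3.14], [-2.87, 2.87]. Speed limits (rad/s): [2.22, 2.22, 2.79, 3.14, 3.14, 3.14].

### API

Orientations are given as a unit quaternion [w, x, y, z].
In Python, from rig import robot gives the robot as it stands. The module is installed in compiled form; this text tells all that it offers.
- The arm moves only by the tool send_rows, never from a script. Its argument "moves" is a list of rows, each a list of 3 entries, a list of its own where there are three numbers: the shift along the tool's x, y, z in m, then the turn about the tool's z in rad, then the finger opening in m, from 0 to 0.093. A call has exactly 8 rows; each row shifts and turns the commanded pose from where the row before left it, along the tool's axes as they then stand; what a row does not reach is not made up. A row lasts 1/10 s, in which the tool goes at most 50 mm and 8.59 degrees, less where a joint would pass 70% of its speed; a pose out of reach is approached as far as the arm can. A call with a gripper value outside its range is refused whole. The fingers move at their own pace and stop on an object; the grip force is fixed at half the most. Time passes only in rows, so rows that do not move let the fingers close, or fill a call up. It gives the time, the measured TCP pose, the force, the opening and the grip force at its end, in the units of the state.
- robot.get_state(): the state, without advancing time (a new reading comes with each control period).
- robot.get_image(name): name is "scene" or "side" or "wrist"; returns a dict with "image" (400x640x3 uint8, red, green, blue), "depth" (400x640 float32, m along the optical axis (not along the pixel's ray), 0 where there is no reading), "fx", "fy", "cx", "cy" (pixels), "dist_coeffs" ([k1, k2, p1, p2, k3] as OpenCV has them; the pictures are not rectified), "eye" and "rotation" of the camera in the world. Camera axes: x right, y down, z forward; pixel columns grow to the right and rows downward; lengths in m; the calibration is good to about 2 mm. A picture is of the moment at which its call begins.
- robot.sign_off(): hands the job in; it is judged then, once.
The state is a dict: "time_s": time; "q": joint angles; "qvel": joint speeds; "joint_efforts": joint torques, N m; "eef_pos": TCP position; "tool_rot": TCP orientation; "ft_force": force on the tool from outside, world axes, zero at the start; "wrist_torque": the same for the moment, N m; "finger_gap": finger opening in m; "grip_force": force on a finger pad.
Only numpy, scipy, OpenCV 4.12 (cv2) and the standard library are available. Lean on these libraries where they do the work, as an engineer would, in place of code of your own. Each camera call takes 0.05 s, during which the arm holds its last target. There are 200 camera calls.

### The job

Slide the thumb latch of the colour reader to the left so that its spring lid pops fully open, lay the black ink stick flat in the cradle between the four locating corners and let go of it, then press the lid down until the latch snaps home and keeps it shut. Leave the eraser, the round tin and the little pigment jar where they stand.

Things in the scene. Friction and masses are not known exactly. Their poses are not given: they have to be found in the camera images.
- colour_reader: low white and grey box fixed to the bench, 160 mm front to back (x), 150 mm wide (y), flat deck 48 mm above the bench; origin under its centre. x points from its front to the lid's hinge, away from the robot; y to its left, z up. The grey lid stands on the deck, left of the display
- latch_thumb (a point): centre of the ribbed black thumb piece on the deck in front of the lid, 5.5 mm above the deck: 15 mm long in x, 10 mm wide above its 14 mm wide foot, standing 10.5 mm above the deck. Axes are the reader's; it slides to +y (left) to release. The lid's front face is 24 mm to +x of it; the deck is flat and free 40 mm to both sides
- thumb_latch (a joint): travel of the latch in m: 0 = home, 0.005 to 0.007 lets the lid go, 0.010 = end stop. A spring (1.3 N at home, 3.5 N at the stop) returns it when let go. The bolt is bevelled: pressing the lid down moves it aside by itself and it snaps back at the bottom
- chamber_lid (a joint): angle of the lid in rad about its hinge: about 0.015 = shut and latched (0 = pressed right down on its seal), 1.65 = fully open, leaning a little back. A light spring (0.16 N m shut, 0.04 N m open) throws it open within 1 s once the latch lets it go and holds it open; about 3 to 8 N down on its front part shuts it
- lid_hinge (a point): point on the lid's hinge line at mid-width of the lid, 48 mm above the bench (deck height); the reader's axes (y along the hinge), not turning with the lid. The lid is a hollow cap: shut, it reaches 106 mm to -x, 36 mm to each side in y, and its top is 32 mm above the hinge line. It opens up and away from the robot; open, it stands on the +x side of the hinge line
- lid_press (a point): point on the outside of the lid (its top when shut), on the middle of the ribbed area, 18 mm from its front edge, 88 mm from the hinge line and 32 mm from the plane of the lid's rim; turns with the lid: its z points out of the lid, its x from the front edge to the hinge
- cradle (a point): where the ink stick's centre is when seated: 10 mm above the deck, 46 mm in front of the hinge line. The stick lies along x of this point, either way round, on a rest 12 mm wide, 5 mm high. Four L-shaped corners, 5 mm higher than the rest, leave 23 mm in y and 76 mm in x. Between them the long sides are free over 55 mm for fingers, which may reach down to the deck there
- stick_mid (a point): centre of the black ink stick, a loose flat bar 19 x 72 x 10 mm (x, y, z), about 25 g, lying flat on the bench; y is its long axis, both ends alike; grasp it across the 19 mm
- eraser: worn white eraser in a paper sleeve, 20 x 42 x 12 mm, origin under its centre; to be left alone
- gum_tin: round slip-lid tin, 68 mm across, 24 mm high, origin under its centre; to be left alone
- jar_madder: glass pigment jar with a stopper, 27 mm across, 61 mm high, origin under its centre; to be left alone

How it is judged:
On the way, in this order (a step that is already met when the one before it is completed fails the run):
1. the thumb latch is slid aside (value of joint thumb_latch above 0.004 m).
2. the lid has sprung fully open (value of joint chamber_lid above 1.4 rad), for 0.2 s.
3. the ink stick lies seated in the cradle, let go, with the lid still open (distance between stick_mid and cradle below 0.006 m and angle between the y axis of stick_mid and the x axis of cradle, either way round below 0.12 rad and z of stick_mid in the frame of cradle below 0.002 m and contact force between ink_stick and the fingers below 0.1 N and value of joint chamber_lid above 1 rad), for 0.2 s.
At the end, for the whole second after the job is handed in: The lid is shut and held by the latch (lid angle under 0.035 rad, latch within 2 mm of home), with the ink stick at rest flat in the cradle (centre within 6 mm of the cradle point and less than 2 mm above it, along the cradle within 0.12 rad) (value of joint chamber_lid below 0.035 rad and value of joint thumb_latch below 0.002 m and distance between stick_mid and cradle below 0.006 m and z of stick_mid in the frame of cradle below 0.002 m and angle between the y axis of stick_mid and the x axis of cradle, either way round below 0.12 rad and linear speed of ink_stick below 0.02 m/s); the robot touches nothing.
It fails at once if the eraser is shifted by more than 25 mm (distance of eraser from where it was at the start of the episode above 0.025 m).
It fails at once if the tin is shifted by more than 25 mm (distance of gum_tin from where it was at the start of the episode above 0.025 m).
It fails at once if the jar is shifted by more than 25 mm or tipped (distance of jar_madder from where it was at the start of the episode above 0.025 m or angle between jar_madder's own z axis and vertical above 0.5 rad).
It also fails if it takes over 64 s, if anything falls off the work surface, if the arm or the gripper's body presses on something with over 40 N, if the wrist force passes 120 N, or if a joint passes its speed limit or range.

## Working session

There is one attempt and no reset: what is moved stays moved. The work goes in short steps, Python scripts to look and compute and a tool call to move; the robot and the scene stay as the last step left them, time stands still between calls to the robot, and variables do not carry over. Pictures are saved under pics/ and viewed, at most 10 in all, crops included, and the job is handed in when it is done.

Besides the shell and the picture viewer there is one more tool, called after "Emit:" as a command line: name --argument value ..., lists and objects as JSON in quotes. send_rows: Moves the arm, as the interface text tells. Its arguments: {"type":"object","properties":{"moves":{"type":"array"}},"required":["moves"]}

```bash
mkdir -p pics
cat > h.py <<'E'
import numpy as np,cv2
from rig import robot
def shot(n,save=None):
    d=robot.get_image(n)
    if save: cv2.imwrite('pics/'+save,d['image'][:,:,::-1])
    return d
def cam(d): return np.array([[d['fx'],0,d['cx']],[0,d['fy'],d['cy']],[0,0,1.]]),np.array(d['dist_coeffs'],float)
def ray(d,px):
    K,D=cam(d); u=cv2.undistortPoints(np.array(px,float).reshape(-1,1,2),K,D).reshape(-1,2)
    R=np.array(d['rotation'],float)
    return np.array(d['eye']),np.c_[u,np.ones(len(u))]@R.T
def plane(d,px,z):
    e,r=ray(d,px); return e+r*((z-e[2])/r[:,2])[:,None]
def depthpt(d,px):
    e,r=ray(d,px); p=np.array(px).reshape(-1,2).astype(int)
    return e+r*d['depth'][p[:,1],p[:,0]][:,None]
def proj(d,P):
    K,D=cam(d);R=np.array(d['rotation'],float).T
    return cv2.projectPoints(np.array(P,float).reshape(-1,3),cv2.Rodrigues(R)[0],-R@np.array(d['eye']),K,D)[0].reshape(-1,2)
E
python3 - <<'E'
from h import *
for n in ('scene','side'):
    d=shot(n,n+'0.png'); print(n,d['eye'],np.round(d['rotation'],3).tolist(),d['fx'])
s=robot.get_state(); print(s); print(robot.pinch_z)
E
```

```text
scene [ 0.02745521 -0.70716965  1.00525253] [-0.354, 0.884, -0.285, 0.11] 491.26087472201846
side [0.47478929 0.65345766 0.58214573] [0.015, -0.036, 0.899, -0.436] 364.377585602191
{'time_s': 0.1, 'q': array([ 1.18839228e+00,  3.51188058e-01,  1.65232230e+00, -1.21619468e-05,
        1.13912660e+00, -8.46139807e-02]), 'qvel': array([-3.00652928e-05, -9.28003802e-04, -2.54458678e-04,  1.04506786e-03,
        9.39388864e-04,  8.92621320e-04]), 'joint_efforts': array([ 3.71446440e-04, -4.98025203e+01, -2.85706794e+01,  7.00092525e-02,
        2.38309189e-02,  1.07818155e-05]), 'eef_pos': array([0.16124782, 0.52551746, 0.21816651]), 'tool_rot': array([-1.15450424e-04,  1.48342942e-01,  9.88935842e-01, -5.09259647e-04]), 'ft_force': array([-0.11758967,  0.39336646,  0.03639588]), 'wrist_torque': array([-0.01794724,  0.01657354, -0.02906278]), 'grip_force': 0.0, 'finger_gap': 0.09283929426752056}
0.0188
```

```bash
python3 - <<'E'
s=open('h.py').read()
s=s.replace("np.array(d['rotation'],float)","rot(d['rotation'])").replace("def shot","from scipy.spatial.transform import Rotation\ndef rot(q): return Rotation.from_quat(np.array(q,float)[[1,2,3,0]]).as_matrix()\ndef shot",1)
open('h.py','w').write(s)
E
python3 -c "
from h import *
d=robot.get_image('scene');print(rot(d['rotation']))"
```

```text
[[ 0.81285715 -0.42616116  0.39705153]
 [-0.58241778 -0.58618151  0.56318803]
 [-0.00726459 -0.68904129 -0.72468567]]
```

View pics/scene0.png

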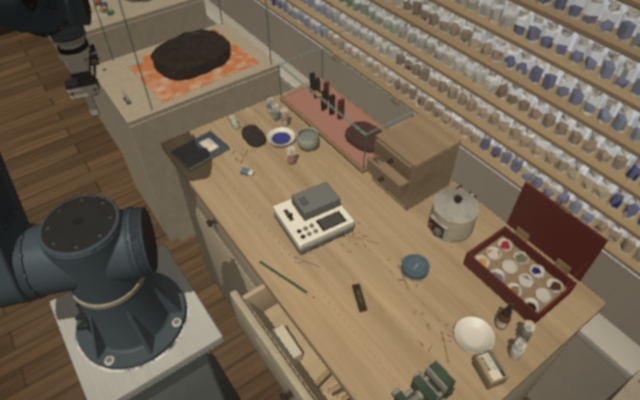

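View pics/side0.png

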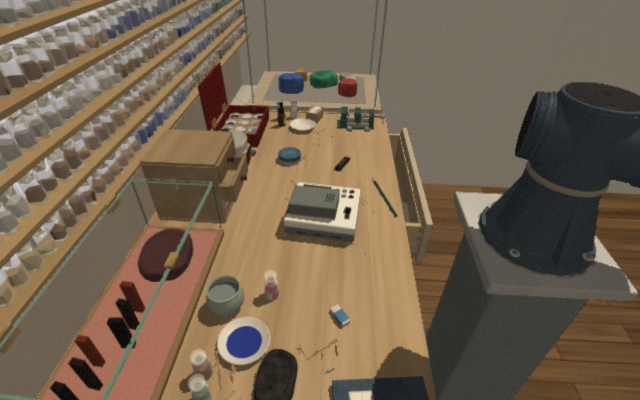

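Run:
```python
from h import *
for n,pts,z,stp in (('scene',[[289,215],[274,211],[302,249],[354,222],[338,211]],.048,(360,297)),('side',[[347,212],[361,187],[357,238]],.048,(342,163))):
    d=shot(n); print(n,np.round(plane(d,pts,z),3).tolist(), np.round(depthpt(d,pts),3).tolist())
    g=d['image'].max(2); x,y=stp
    m=(g<75).astype(np.uint8); m2=np.zeros_like(m); m2[y-22:y+22,x-22:x+22]=m[y-22:y+22,x-22:x+22]
    c=max(cv2.findContours(m2,0,1)[0],key=cv2.contourArea); 
    P=plane(d,c.reshape(-1,2),.006)[:,:2]; r=cv2.minAreaRect(P.astype(np.float32)*1000); print('stick',r,cv2.contourArea(c))
    im=d['image'][:,:,::-1]
    cr=im[170:320,230:430] if n=='scene' else im[140:260,260:420]
    cv2.imwrite(f'pics/{n}c.png',cv2.resize(cr,None,fx=4 if n=='scene' else 5,fy=4 if n=='scene' else 5,interpolation=2))
    print(np.round(proj(d,[[.4,0,.0]]),1))
```

```text
scene [[0.442, 0.014, 0.048], [0.418, 0.048, 0.048], [0.408, -0.096, 0.048], [0.563, -0.103, 0.048], [0.553, -0.049, 0.048]] [[0.437, 0.005, 0.06], [0.423, 0.058, 0.036], [0.417, -0.081, 0.025], [0.589, -0.073, 0.002], [0.551, -0.051, 0.05]]
stick ((453.6380615234375, -262.2613220214844), (68.94723510742188, 14.612390518188477), 66.20320129394531) 82.0
[[279.3 237.7]]
side [[0.443, 0.012, 0.048], [0.409, -0.088, 0.048], [0.422, 0.095, 0.048]] [[0.443, 0.017, 0.052], [0.403, -0.156, -0.001], [0.417, 0.046, 0.001]]
stick ((456.3006591796875, -260.1307067871094), (77.49456787109375, 19.1348876953125), 66.1689224243164) 74.0
[[363.9 225.2]]
```

View pics/scenec.png

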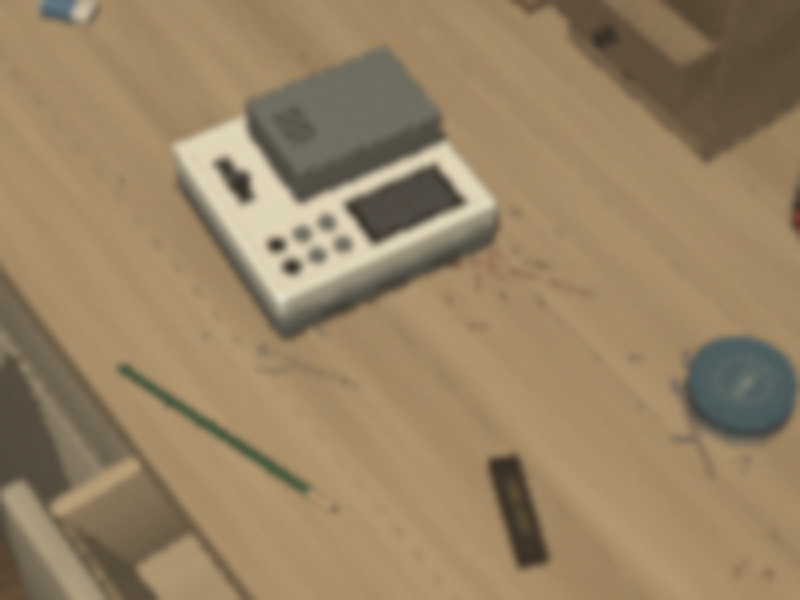

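Run:
```python
from h import *
d=shot('scene')
f=lambda L:[[230+(a-1.5)/4,170+(b-1.5)/4] for a,b in L]
P=plane(d,f([(178,150),(283,300),(494,204)]),.048); print('deck',P.round(4).tolist())
v=P[2]-P[1];w=P[0]-P[1]; print(np.linalg.norm(v),np.linalg.norm(w),np.degrees(np.arctan2(v[1],v[0])),np.degrees(np.arctan2(w[1],w[0])), 'ctr',(P[0]+P[2])/2)
L=plane(d,f([(247,103),(386,47),(441,115),(299,170)]),.080); print('lid',L.round(4).tolist())
e=L[1]-L[0];e2=L[2]-L[3];g=L[0]-L[3];print(np.linalg.norm(e),np.linalg.norm(g),[np.degrees(np.arctan2(x[1],x[0])) for x in (e,e2,g)])
print('latch',plane(d,f([(235,180)]),.0545))
```

```text
deck [[0.4258, 0.0596, 0.048], [0.4124, -0.0823, 0.048], [0.5642, -0.0978, 0.048]]
0.15255654044970235 0.14252558491143422 -5.839805057784557 84.60792293122496 ctr [ 0.49499304 -0.01907131  0.048     ]
lid [[0.4702, 0.0423, 0.08], [0.5729, 0.0306, 0.08], [0.5651, -0.0397, 0.08], [0.4649, -0.0247, 0.08]]
0.10331753734957655 0.06728343137758827 [np.float64(-6.520039799276515), np.float64(-8.468678312602716), np.float64(85.44000307769163)]
latch [[0.43897567 0.01112497 0.0545    ]]
```

View pics/sidec.png

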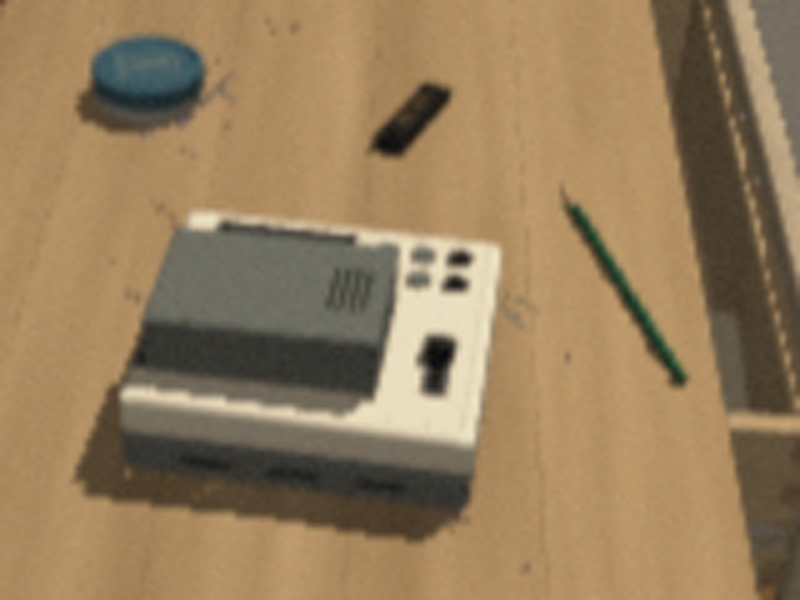

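Emit:
send_rows --moves '[[[-0.03,-0.0294,0],0,0.04],[[-0.03,-0.0294,0],0,0.04],[[-0.03,-0.0294,0],0,0.04],[[-0.03,-0.0294,0],0,0.04],[[-0.03,-0.0294,0],0,0.04],[[-0.03,-0.0294,0],0,0.04],[[-0.03,-0.0294,0],0,0.04],[[-0.03,-0.0294,0],0,0.04]]'

```text
time_s: 1.1
eef_pos: [0.3223, 0.229, 0.2188]
tool_rot: [0.0, 0.148, 0.989, 0.0]
ft_force: [0.6, 0.2, 0.2]
finger_gap: 0.0407
grip_force: 0.0
```

Emit:
send_rows --moves '[[[-0.03,-0.0294,0],0,0.04],[[-0.03,-0.0294,0],0,0.04],[[-0.03,-0.0294,0],0,0.04],[[-0.03,-0.0294,0],0,0.04],[[-0.03,-0.0294,0],0,0.04],[[-0.03,-0.0294,0],0,0.04],[[0,0,0],-0.097,0.04],[[0,0,0],-0.097,0.04]]'

```text
time_s: 1.9
eef_pos: [0.4424, 0.0079, 0.2185]
tool_rot: [-0.0, 0.051, 0.999, 0.0]
ft_force: [0.4, -0.0, -0.4]
finger_gap: 0.0402
grip_force: 0.0
```

Run:
```python
from h import *
d=shot('wrist','w1.png'); print(d['eye'],rot(d['rotation']).round(3).tolist(),d['fx'],proj(d,[[.44,.011,.0545]]))
```

```text
[0.36662592 0.01531545 0.38453555] [[0.102, 0.956, 0.275], [0.995, -0.098, -0.029], [-0.001, 0.276, -0.961]] 286.4305399758975 [[323.37906848 181.46371539]]
```

View pics/w1.png

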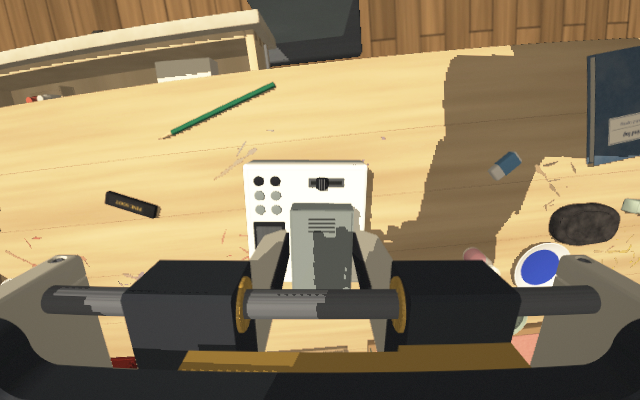

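Run:
```python
from h import *
d=shot('wrist'); im=d['image'].astype(int)
g=im.max(2); print(g[176:192,304:350])
def hull(m,roi,z):
    x0,y0,x1,y1=roi; mm=np.zeros(g.shape,np.uint8); mm[y0:y1,x0:x1]=m[y0:y1,x0:x1]
    c=max(cv2.findContours(mm,0,1)[0],key=cv2.contourArea).reshape(-1,2); return c,plane(d,c,z)
c,P=hull(g<75,(95,180,170,225),.005); print('stick',cv2.minAreaRect((P[:,:2]*1000).astype(np.float32)))
w=(im.min(2)>190)
# front edge rows per column ; left/right edges per row
fr=[(x,150+np.argmax(w[150:200,x])-.5) for x in range(252,360,4)]
F=plane(d,fr,.048); s=np.polyfit(F[:,1],F[:,0],1); print('front x=f(y)',s,np.degrees(np.arctan(s[0])))
rt=[(380-np.argmax(w[y,380:330:-1])+.5,y) for y in range(170,225,4)]
lf=[(235+np.argmax(w[y,235:300])-.5,y) for y in range(170,190,3)]
for n,e in(('left',rt),('right',lf)):
    E=plane(d,e,.048); print(n,E.round(4)[[0,-1]].tolist(),np.polyfit(E[:,0],E[:,1],1))
```

```text
[[255 255 255 255 255 255 255 255 255 255 255 255 255 255 255 254 253 254
  254 254 255 255 255 255 255 255 255 255 255 255 255 255 255 255 255 255
  255 255 255 255 255 255 255 255 255 255]
 [255 255 255 255 251 251 251 251 251 251 251 251 249 240 240 196 198 196
  197 197 240 243 243 254 254 254 254 254 254 254 254 254 254 254 254 254
  254 254 254 254 255 255 255 255 255 255]
 [255 255 255 255 196 173 173 173 173 174 172 167 140  37  38  37  34  36
   33  37  35  76  84 204 213 213 212 212 212 211 212 212 212 212 212 210
  211 211 211 214 255 255 255 255 255 255]
 [255 255 255 255 168 108 109 108 109 109 108  77  49  34  70  58  45  83
   45  57  62  29  37  38 107 108 109 107 107 107 106 106 106 106 107 107
  106 106 106 118 255 255 255 255 255 255]
 [255 255 255 255 171 107 102  96  96  97  96  60  48  37  92  66  46 111
   45  70  77  27  25  38  85 102 102 101 101 100  99 100 100 101 100 101
   99 101 108 123 255 255 255 255 255 255]
 [255 255 255 255 168 107  94  67  67  68  66  47  49  40  96  67  47 115
   38  75  77  28  27  31  41  74  73  75  74  74  73  74  76  74  75  
[... 1585 characters left out ...]
55 255 255 255 255 255 255 255 255 255 255 251 210 107 108 127
  108 121 139 161 179 178 255 255 255 255 255 255 255 255 255 255 255 255
  255 255 255 255 255 255 255 255 255 255]
 [255 255 255 255 255 255 255 255 255 255 255 255 255 255 254 248 248 248
  249 248 250 250 250 250 255 255 255 255 255 255 255 255 255 255 255 255
  255 255 255 255 255 255 255 255 255 255]]
stick ((455.52069091796875, -264.00543212890625), (74.39358520507812, 20.685121536254883), 65.89244842529297)
front x=f(y) [0.10038139 0.41843948] 5.732228192850184
left [[0.4322, 0.0638, 0.048], [0.4977, 0.0566, 0.048]] [-0.11428093  0.11331025]
right [[0.418, -0.0833, 0.048], [0.44, -0.0859, 0.048]] [-0.11029654 -0.03754611]
```

Emit:
send_rows --moves '[[[0.002,0,0.03],0,0.028],[[0,0,0.03],0,0.028],[[0,0,0.03],0,0.028],[[0,0,0.03],0,0.028],[[0,0,0.02],0,0.028],[[0,0,0.015],0,0.028],[[0,0,0.0105],0,0.028],[[0,0,0],0,0.028]]'

```text
time_s: 2.8
eef_pos: [0.4395, 0.0095, 0.0523]
tool_rot: [-0.001, 0.053, 0.999, 0.0]
ft_force: [0.8, 0.3, -0.3]
finger_gap: 0.0282
grip_force: 0.0
```

Emit:
send_rows --moves '[[[0,0.003,0],0,0.028],[[0,0.003,0],0,0.028],[[0,0.003,0],0,0.028],[[0,0.002,0],0,0.028],[[0,0.002,0],0,0.028],[[0,0.002,0],0,0.028],[[0,0,0],0,0.028],[[0,0,0],0,0.028]]'

```text
time_s: 3.6
eef_pos: [0.4421, 0.0243, 0.0536]
tool_rot: [0.001, 0.052, 0.999, 0.0]
ft_force: [-0.0, -0.9, 5.1]
finger_gap: 0.028
grip_force: 3.2
```

Run:
```python
from h import *
a=shot('scene')['image'][150:300,230:430,::-1]; b=shot('side')['image'][110:260,240:440,::-1]
cv2.imwrite('pics/c2.png',cv2.resize(np.hstack([a,b]),None,fx=2,fy=2)); print(robot.get_state()['ft_force'])
```

```text
[-0.41215317 -0.06338404  5.74186969]
```

View pics/c2.png

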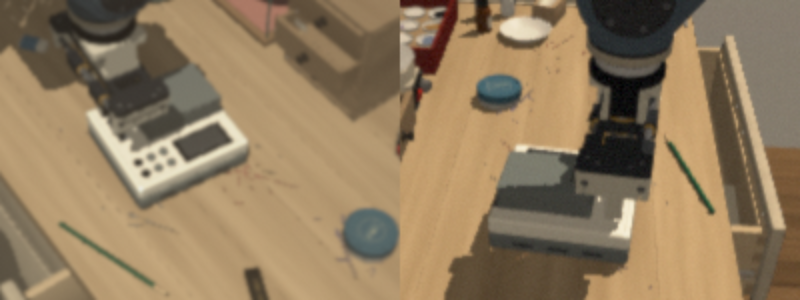

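Emit:
send_rows --moves '[[[0,0,-0.002],0,0.028],[[0,0.001,0],0,0.028],[[0,0.001,0],0,0.028],[[0,0.0005,0],0,0.028],[[0,0,0],0,0.028],[[0,0,0],0,0.028],[[0,0,0],0,0.028],[[0,0,0],0,0.028]]'

```text
time_s: 4.5
eef_pos: [0.4419, 0.0266, 0.0551]
tool_rot: [0.0, 0.052, 0.999, -0.0]
ft_force: [-0.8, -3.2, 2.4]
finger_gap: 0.0282
grip_force: 1.5
```

Run:
```python
from h import *
d=shot('scene'); a=d['image'][130:280,230:430,::-1]; e=shot('side'); b=e['image'][110:260,240:440,::-1]; c=shot('wrist')['image'][100:400,120:520,::-1]
cv2.imwrite('pics/c3.png',np.vstack([cv2.resize(np.hstack([a,b]),None,fx=2,fy=2),cv2.resize(c,(400,300)).repeat(1,0) if 0 else np.hstack([c,c*0])])); print(robot.get_state()['ft_force'])
```

```text
[ 0.33887067 -3.1520765   2.63822578]
```

View pics/c3.png

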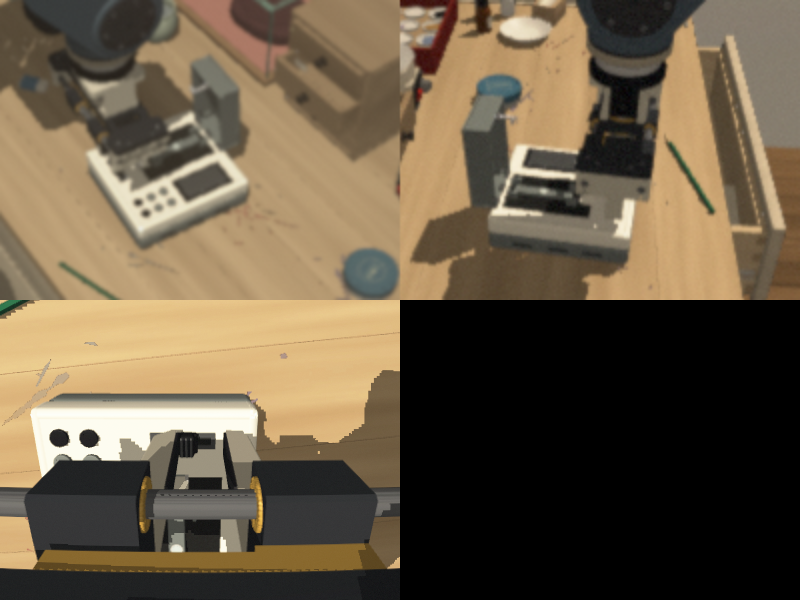

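Emit:
send_rows --moves '[[[0,-0.006,0],0,0.028],[[0,-0.006,0],0,0.028],[[0,0,-0.03],0,0.028],[[0,0,-0.045],0,0.028],[[0,0,-0.045],0,0.04],[[0.03,-0.03,-0.02],0,0.06],[[0.03,-0.04,-0.01],0,0.06],[[0,-0.04,0],0,0.06]]'

```text
time_s: 5.45
eef_pos: [0.3679, -0.0882, 0.2061]
tool_rot: [0.001, 0.051, 0.999, -0.0]
ft_force: [2.1, -0.5, 0.2]
finger_gap: 0.0555
grip_force: 0.0
```

Run:
```python
from h import *
d=shot('wrist','w2.png'); print(robot.get_state()['eef_pos'],d['eye'])
```

```text
[ 0.36881224 -0.09288362  0.20581141] [ 0.29188615 -0.08075325  0.37200277]
```

View pics/w2.png

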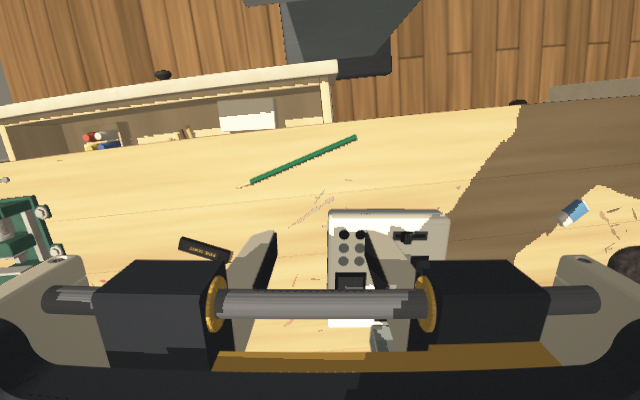

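Emit:
send_rows --moves '[[[-0.03,0,-0.005],0,0.06],[[-0.04,0,-0.005],0,0.06],[[-0.04,0,-0.005],0,0.06],[[-0.02,0,0],0,0.06],[[0,0,0],0,0.06],[[0,0,0],0,0.06],[[0,0,0],0,0.06],[[0,0,0],0,0.06]]'

```text
time_s: 6.3
eef_pos: [0.4987, -0.1012, 0.2201]
tool_rot: [-0.0, 0.052, 0.999, 0.0]
ft_force: [-0.6, -0.5, 0.0]
finger_gap: 0.0602
grip_force: 0.0
```

Run:
```python
from h import *
d=shot('wrist'); print(robot.get_state()['eef_pos'],d['eye'])
i=d['image'][90:290,180:460,::-1]
cv2.imwrite('pics/w3.png',cv2.resize(i[:, :],(784,560),interpolation=2))
```

```text
[ 0.49889748 -0.10120307  0.22018132] [ 0.42294532 -0.09366187  0.38613731]
```

View pics/w3.png

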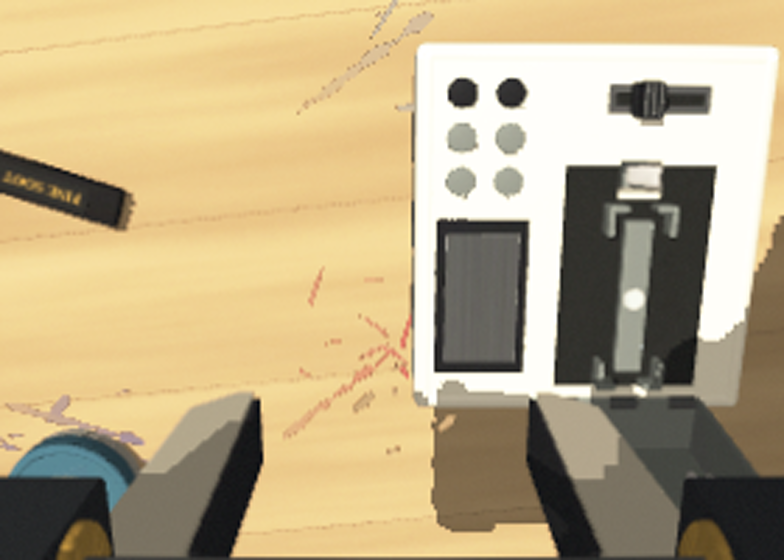

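Run:
```python
from h import *
d=shot('wrist')
f=lambda L:[[180+(a-.9)/2.8,90+(b-.9)/2.8] for a,b in L]
P=plane(d,f([(639,222),(627,372),(634,299)]),.053); print('rest',P.round(4).tolist())
v=P[1]-P[0]; print('len',np.linalg.norm(v),'yaw',np.degrees(np.arctan2(v[1],v[0])),'mid',(P[0]+P[1])/2)
C=plane(d,f([(605,206),(677,206),(592,389),(662,392)]),.058);print('corners',C.round(4).tolist(),'c',C.mean(0))
v=C[2:].mean(0)-C[:2].mean(0);print(np.degrees(np.arctan2(v[1],v[0])))
B=plane(d,f([(567,167),(716,167),(694,384),(555,384)]),.048);print('black',B.round(4).tolist())
print('latch',plane(d,f([(651,100)]),.0565))
# depth cloud centroid of rest
px=[(u,v) for u in range(390,425) for v in range(165,230)]
im=d['image'];D=depthpt(d,px);k=(D[:,2]>.0505)&(D[:,2]<.0555)&(im[[p[1] for p in px],[p[0] for p in px]].min(1)>90)&(im[[p[1] for p in px],[p[0] for p in px]].max(1)<215)
print(k.sum(),D[k].mean(0), np.percentile(D[k],[2,98],axis=0).round(4).tolist())
```

```text
rest [[0.4926, 0.0026, 0.053], [0.5596, -0.0041, 0.053], [0.5261, -0.0003, 0.053]]
len 0.06740132551956363 yaw -5.694546544566895 mid [ 0.52609625 -0.00072253  0.053     ]
corners [[0.4834, -0.0127, 0.058], [0.4864, 0.0171, 0.058], [0.5639, -0.021, 0.058], [0.5687, 0.0099, 0.058]] c [ 0.52561174 -0.00168576  0.058     ]
-5.433613278048807
black [[0.4671, -0.0256, 0.048], [0.4734, 0.0372, 0.048], [0.5708, 0.0277, 0.048], [0.564, -0.0355, 0.048]]
latch [[0.44264447 0.00766778 0.0565    ]]
493 [ 0.52461859 -0.00087837  0.05291125] [[0.4929, -0.0093, 0.051], [0.5571, 0.0071, 0.0546]]
```

Emit:
send_rows --moves '[[[0.0054,-0.033,0],0,0.05],[[0.0054,-0.033,0],0,0.05],[[0.0054,-0.033,0],0,0.05],[[0.0054,-0.033,0],0,0.05],[[0.0054,-0.033,0],0,0.05],[[0,0,0],0.145,0.05],[[0,0,0],0.145,0.05],[[0,0,0],0.145,0.05]]'

```text
time_s: 7.2
eef_pos: [0.4552, -0.2627, 0.22]
tool_rot: [0.0, 0.269, 0.963, -0.0]
ft_force: [-0.2, 0.4, -0.4]
finger_gap: 0.05
grip_force: 0.0
```

Emit:
send_rows --moves '[[[0,0,0],0.145,0.05],[[0,0,0],0.145,0.05],[[0,0,0],0.145,0.05],[[0,0,0],0.145,0.05],[[0,0,0],0.145,0.05],[[0,0,0],0.145,0.05],[[0,0,0],0.145,0.05],[[0,0,0],0.145,0.05]]'

```text
time_s: 8.0
eef_pos: [0.4554, -0.2624, 0.2201]
tool_rot: [0.0, 0.753, 0.658, 0.0]
ft_force: [-1.2, 0.6, -0.7]
finger_gap: 0.0501
grip_force: 0.0
```

Emit:
send_rows --moves '[[[0,0,0],0.145,0.05],[[0,0,0],0.145,0.05],[[0,0,0.03],0,0.05],[[0,0,0.03],0,0.05],[[0,0,0],0,0.05],[[0,0,0],0,0.05],[[0,0,0],0,0.05],[[0,0,0],0,0.05]]'

```text
time_s: 8.8
eef_pos: [0.4561, -0.2629, 0.1614]
tool_rot: [0.001, 0.838, 0.545, 0.0]
ft_force: [-0.1, 0.7, 0.1]
finger_gap: 0.0499
grip_force: 0.0
```

Run:
```python
from h import *
d=shot('wrist','w4.png'); s=robot.get_state();print(s['eef_pos'],s['tool_rot'],s['q'][[0,5]])
g=d['image'].max(2); print(proj(d,[[.455,-.262,.01]]))
u,v=proj(d,[[.455,-.262,.01]])[0].astype(int)
m=np.zeros(g.shape,np.uint8); m[v-55:min(v+55,400),u-50:u+50]=(g<75)[v-55:v+55,u-50:u+50]
for c in cv2.findContours(m,0,1)[0]:
    if cv2.contourArea(c)>150:
        P=plane(d,c.reshape(-1,2),.01); print(cv2.boundingRect(c),cv2.minAreaRect((P[:,:2]*1000).astype(np.float32)))
```

```text
[ 0.45607034 -0.26281966  0.1611293 ] [9.07590626e-04 8.38416760e-01 5.45028793e-01 3.58127813e-04] [-0.61123543 -0.19327732]
[[318.14022438 186.18248805]]
(312, 156, 16, 60) ((456.5213623046875, -262.8864440917969), (69.16552734375, 17.494205474853516), 65.583740234375)
```

Emit:
send_rows --moves '[[[0,0,0.035],0,0.05],[[0,0,0.035],0,0.05],[[0,0,0.035],0,0.05],[[0,0,0.025],0,0.05],[[0,0,0.015],0,0.05],[[0,0,0.008],0,0.05],[[0,0,0.004],0,0.05],[[0,0,0],0,0.05]]'

```text
time_s: 9.65
eef_pos: [0.4559, -0.2627, 0.0033]
tool_rot: [0.0, 0.838, 0.545, 0.0]
ft_force: [0.3, 0.4, 0.0]
finger_gap: 0.05
grip_force: 0.0
```

Emit:
send_rows --moves '[[[0,0,0],0,0.03],[[0,0,0],0,0.02],[[0,0,0],0,0.01],[[0,0,0],0,0.01],[[0,0,0],0,0.01],[[0,0,0],0,0.01],[[0,0,0],0,0.01],[[0,0,0],0,0.01]]'

```text
time_s: 10.45
eef_pos: [0.4557, -0.2626, 0.0031]
tool_rot: [0.0, 0.838, 0.545, 0.0]
ft_force: [-0.8, 0.7, 5.9]
finger_gap: 0.0181
grip_force: 30.0
```

Emit:
send_rows --moves '[[[0,0,-0.03],0,0.01],[[0,0,-0.04],0,0.01],[[0,0,-0.045],0,0.01],[[0,0,-0.045],0,0.01],[[0,0,-0.02],-0.1,0.01],[[0,0,0],-0.145,0.01],[[0,0,0],-0.145,0.01],[[0,0,0],-0.145,0.01]]'

```text
time_s: 11.25
eef_pos: [0.4555, -0.2624, 0.1829]
tool_rot: [-0.0, 0.662, 0.749, -0.0]
ft_force: [0.1, 0.2, 0.1]
finger_gap: 0.0188
grip_force: 30.0
```

Emit:
send_rows --moves '[[[0,0,0],-0.145,0.01],[[0,0,0],-0.145,0.01],[[0,0,0],-0.145,0.01],[[0,0,0],-0.145,0.01],[[0,0,0],-0.145,0.01],[[0,0,0],-0.145,0.01],[[0,0,0],-0.145,0.01],[[0,0,0],-0.145,0.01]]'

```text
time_s: 12.05
eef_pos: [0.4554, -0.2624, 0.1826]
tool_rot: [-0.0, 0.143, 0.99, 0.0]
ft_force: [0.2, -0.4, 0.2]
finger_gap: 0.0188
grip_force: 30.0
```

Emit:
send_rows --moves '[[[0,0,0],-0.145,0.01],[[0,0,0],-0.045,0.01],[[0,0,0],0,0.01],[[-0.008,0.04,0],0,0.01],[[-0.008,0.04,0],0,0.01],[[-0.008,0.04,0],0,0.01],[[0,0,0],0,0.01],[[0,0,0],0,0.01]]'

```text
time_s: 12.85
eef_pos: [0.492, -0.1452, 0.1828]
tool_rot: [-0.0, 0.052, 0.999, -0.0]
ft_force: [0.0, -0.4, -0.2]
finger_gap: 0.0187
grip_force: 30.0
```

Emit:
send_rows --moves '[[[-0.0047,0.037,0],0,0.01],[[-0.0047,0.037,0],0,0.01],[[-0.0047,0.037,0],0,0.01],[[-0.0047,0.036,0],0,0.01],[[0,0,0.03],0,0.01],[[0,0,0.03],0,0.01],[[0,0,0.02],0,0.01],[[0,0,0],0,0.01]]'

```text
time_s: 13.65
eef_pos: [0.5244, -0.0024, 0.1006]
tool_rot: [-0.002, 0.053, 0.999, 0.0]
ft_force: [-0.5, -0.2, 0.1]
finger_gap: 0.0185
grip_force: 30.0
```

Run:
```python
from h import *
d=shot('wrist'); s=robot.get_state();print(s['eef_pos'],s['tool_rot'])
i=d['image'][130:290,210:430,::-1]
cv2.imwrite('pics/w5.png',cv2.resize(i,(770,560),interpolation=2))
```

```text
[ 0.52536708 -0.00238205  0.1023165 ] [-1.06848038e-03  5.28232203e-02  9.98603307e-01 -1.36208112e-05]
```

View pics/w5.png

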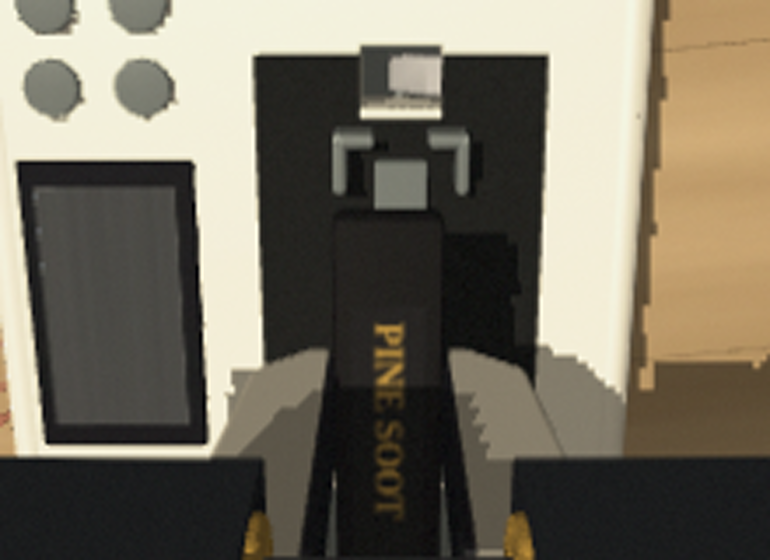

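Run:
```python
from h import *
d=shot('wrist'); s=robot.get_state();print(s['eef_pos'])
f=lambda L:[[210+(a-1.25)/3.5,130+(b-1.25)/3.5] for a,b in L]
E=plane(d,f([(333,216),(443,216),(330,350),(449,350)]),.109); print(E.round(4).tolist())
C=plane(d,f([(332,130),(470,130)]),.058); print('front corners',C.round(4).tolist(),C.mean(0))
R=plane(d,f([(374,160),(428,160)]),.053); print('rest front',R.round(4).tolist(),R.mean(0))
v=np.array([.995,-.1]); n=np.array([.1,.995])
ref=np.array([.526,-.001])
for nm,p in (('stick near',E[:2].mean(0)),('stick further',E[2:].mean(0)),('corners',C.mean(0)),('rest',R.mean(0))): print(nm,(p[:2]-ref)@v,(p[:2]-ref)@n)
```

```text
[ 0.52607806 -0.00230182  0.10337477]
[[0.4897, -0.0082, 0.109], [0.4917, 0.0098, 0.109], [0.5131, -0.0116, 0.109], [0.5153, 0.0087, 0.109]]
front corners [[0.4838, -0.0104, 0.058], [0.4869, 0.0186, 0.058]] [0.48532659 0.00408655 0.058     ]
rest front [[0.4921, -0.0025, 0.053], [0.4934, 0.0092, 0.053]] [0.49274897 0.00338286 0.053     ]
stick near -0.03530124832043654 -0.0017548374378795412
stick further -0.01167638446557387 -0.0016303643515387751
corners -0.04097869511175433 0.0009937786098509656
rest -0.03352305965316962 0.0010358452264598072
```

Emit:
send_rows --moves '[[[0,0.0025,0],0,0.01],[[0,0,0.015],0,0.01],[[0,0,0.012],0,0.01],[[0,0,0.008],0,0.01],[[0,0,0.006],0,0.01],[[0,0,0.003],0,0.01],[[0,0,0.001],0,0.01],[[0,0,0],0,0.01]]'

```text
time_s: 14.55
eef_pos: [0.5261, 0.0011, 0.058]
tool_rot: [-0.0, 0.052, 0.999, -0.0]
ft_force: [-0.2, 0.6, -0.5]
finger_gap: 0.0183
grip_force: 30.0
```

Run:
```python
from h import *
d=shot('wrist'); s=robot.get_state();print(s['eef_pos'],s['ft_force'],s['wrist_torque'])
i=d['image'][130:290,210:430,::-1]
cv2.imwrite('pics/w6.png',cv2.resize(i,(770,560),interpolation=2))
```

```text
[0.52605598 0.00110858 0.05810513] [-0.36748618  0.4290328  -0.40395578] [ 0.00516781  0.16044195 -0.01736837]
```

Emit:
send_rows --moves '[[[0,0,0.001],0,0.01],[[0,0,0.001],0,0.01],[[0,0,0],0,0.01],[[0,0,0],0,0.024],[[0,0,0],0,0.03],[[0,0,0],0,0.03],[[0,0,0],0,0.03],[[0,0,0],0,0.03]]'

```text
time_s: 15.4
eef_pos: [0.5261, 0.0011, 0.0559]
tool_rot: [0.0, 0.052, 0.999, 0.0]
ft_force: [-0.2, -0.3, -0.1]
finger_gap: 0.0302
grip_force: 0.0
```

Emit:
send_rows --moves '[[[0,0,-0.01],0,0.03],[[0,0,-0.03],0,0.03],[[0,0,-0.04],0,0.03],[[0,0,-0.04],0,0.03],[[0,0,-0.04],0,0.03],[[0,-0.04,0],0,0.03],[[0,-0.04,0],0,0.02],[[0,0,0],0,0.01]]'

```text
time_s: 16.2
eef_pos: [0.5175, -0.0817, 0.217]
tool_rot: [0.001, 0.053, 0.999, -0.0]
ft_force: [0.3, -0.3, 0.9]
finger_gap: 0.0182
grip_force: 0.0
```

Run:
```python
from h import *
d=shot('wrist','w7.png'); s=robot.get_state();print(s['eef_pos'],s['ft_force'])
a,b=proj(d,[[.526,-.001,.063]])[0].astype(int); print(a,b)
px=[(u,v) for u in range(a-40,a+40) for v in range(max(b-50,0),min(b+50,400))]
D=depthpt(d,px); k=(D[:,2]>.0597)&(D[:,2]<.075)&(D[:,0]<.575)&(abs(D[:,1])<.03)
P=D[k]; print(k.sum(),np.median(P[:,2]),np.percentile(P[:,2],[5,95]),cv2.minAreaRect((P[:,:2]*1000).astype(np.float32)))
# front/back heights
for lo,hi in((.49,.51),(.515,.535),(.54,.556)):
    q=P[(P[:,0]>lo)&(P[:,0]<hi)]; print(q.mean(0).round(4),len(q))
```

```text
[ 0.51760499 -0.07998097  0.21672171] [-0.32517291  0.67187178  0.33803527]
391 185
987 0.06262679124728943 [0.06125142 0.06396022] ((527.7529296875, 0.3398456573486328), (19.71372413635254, 70.68329620361328), 84.14607238769531)
[0.501  0.0029 0.0626] 264
[5.248e-01 2.000e-04 6.280e-02] 279
[ 0.548  -0.0021  0.0626] 213
```

Run:
```python
from h import *
for n in('scene','side'):
    d=shot(n); px=[(u,v) for u in range(640) for v in range(400)]; D=depthpt(d,px); ok=np.array([d['depth'][v,u]>0 for u,v in px])
    D=D[ok&(abs(D[:,1])<.16)&(D[:,0]>.55)&(D[:,0]<.9)&(D[:,2]>.02)&(D[:,2]<.5)]
    for x in np.arange(.55,.9,.025):
        q=D[(D[:,0]>x)&(D[:,0]<x+.025)]
        if len(q)>5: print(n,round(x,3),len(q),'zmax',q[:,2].max().round(3),'y',q[:,1].min().round(3),q[:,1].max().round(3))
print(robot.get_state()['eef_pos'])
```

```text
scene 0.55 426 zmax 0.137 y -0.101 0.051
scene 0.575 441 zmax 0.148 y -0.045 0.051
scene 0.6 59 zmax 0.148 y -0.045 0.03
scene 0.675 410 zmax 0.113 y -0.119 0.013
scene 0.7 597 zmax 0.166 y -0.119 0.098
scene 0.725 1189 zmax 0.174 y -0.13 0.095
scene 0.75 756 zmax 0.175 y -0.128 0.152
scene 0.775 736 zmax 0.174 y -0.129 0.159
scene 0.8 650 zmax 0.175 y -0.128 0.159
scene 0.825 604 zmax 0.174 y -0.129 0.159
scene 0.85 586 zmax 0.174 y -0.128 0.155
scene 0.875 405 zmax 0.174 y -0.127 0.154
side 0.55 897 zmax 0.473 y -0.11 0.055
side 0.575 845 zmax 0.155 y -0.043 0.052
side 0.6 277 zmax 0.153 y -0.043 0.031
side 0.675 166 zmax 0.108 y -0.114 0.016
side 0.7 457 zmax 0.141 y -0.117 0.016
side 0.725 1708 zmax 0.17 y -0.126 0.159
side 0.75 1002 zmax 0.17 y -0.127 0.16
side 0.775 1035 zmax 0.17 y -0.124 0.16
side 0.8 1196 zmax 0.17 y -0.127 0.16
side 0.825 1180 zmax 0.17 y -0.127 0.16
side 0.85 996 zmax 0.17 y -0.127 0.16
side 0.875 758 zmax 0.17 y -0.128 0.146
[ 0.5177888  -0.07818399  0.2163358 ]
```

Emit:
send_rows --moves '[[[-0.026,0.02,0],0,0.0],[[-0.026,0.02,0],0,0.0],[[-0.026,0.02,0],0,0.0],[[-0.026,0.018,0],0,0.0],[[0,0,0],0,0.0],[[0,0,0.03],0,0.0],[[0,0,0.03],0,0.0],[[0,0,0.0],0,0.0]]'

```text
time_s: 17.15
eef_pos: [0.6268, -0.0107, 0.1524]
tool_rot: [-0.003, 0.051, 0.999, 0.0]
ft_force: [0.1, 0.6, -0.1]
finger_gap: 0.0006
grip_force: 0.0
```

Emit:
send_rows --moves '[[[0,0,0.01],0,0.0],[[0,0,0.011],0,0.0],[[0,0,0],0,0.0],[[0,0,0],0,0.0],[[0,0,0],0,0.0],[[0,0,0],0,0.0],[[0,0,0],0,0.0],[[0,0,0],0,0.0]]'

```text
time_s: 17.95
eef_pos: [0.6294, -0.0117, 0.1351]
tool_rot: [0.0, 0.052, 0.999, 0.0]
ft_force: [-0.6, -0.1, -0.0]
finger_gap: 0.0005
grip_force: 0.0
```

Emit:
send_rows --moves '[[[0.0055,0,-0.0006],0,0.0],[[0.0055,0,-0.0006],0,0.0],[[0.0055,0,-0.0006],0,0.0],[[0.0055,0,-0.0006],0,0.0],[[0.0055,0,-0.0006],0,0.0],[[0.0055,0,-0.0006],0,0.0],[[0.0055,0,-0.0006],0,0.0],[[0.0055,0,-0.0006],0,0.0]]'

```text
time_s: 18.75
eef_pos: [0.5851, -0.0071, 0.1398]
tool_rot: [0.0, 0.052, 0.999, -0.0]
ft_force: [0.8, -0.0, 1.2]
finger_gap: 0.0005
grip_force: 0.7
```

Emit:
send_rows --moves '[[[0.007,0,0],0,0.0],[[0.007,0,0],0,0.0],[[0.007,0,0],0,0.0],[[0.007,0,0.001],0,0.0],[[0.0065,0,0.002],0,0.0],[[0.0065,0,0.0025],0,0.0],[[0.006,0,0.003],0,0.0],[[0.006,0,0.003],0,0.0]]'

```text
time_s: 19.55
eef_pos: [0.5323, -0.0015, 0.128]
tool_rot: [-0.0, 0.052, 0.999, 0.0]
ft_force: [0.3, -0.1, 1.8]
finger_gap: 0.0006
grip_force: 0.7
```

Run:
```python
from h import *
s=robot.get_state();print(s['eef_pos'],s['ft_force'])
v=np.array([.9945,-.104]);h=np.array([.572,-.0055])
for n in('scene','side'):
    d=shot(n,n+'9.png'); px=[(u,v) for u in range(200,460) for v in range(100,300)]; D=depthpt(d,px)
    c=d['image'][[p[1] for p in px],[p[0] for p in px]].astype(int)
    r=(D[:,:2]-h)@v; l=(D[:,:2]-h)@np.array([.104,.9945])
    for y0,y1 in((-.036,-.024),(.024,.036)):
      k=(l>y0)&(l<y1)&(D[:,2]>.06)&(r<.06)&(r>-.14)&(D[:,2]<.17)
      for x in np.arange(-.12,.06,.015):
        q=D[k&(r>x)&(r<x+.015)]
        if len(q)>2: print(n,y0,round(x,3),len(q),q[:,2].min().round(3),q[:,2].max().round(3))
```

```text
[ 0.53231741 -0.00153755  0.12800251] [ 0.25379257 -0.0804858   1.83889503]
scene -0.036 -0.09 17 0.117 0.131
scene -0.036 -0.075 65 0.102 0.143
scene -0.036 -0.06 59 0.09 0.137
scene -0.036 -0.045 60 0.076 0.126
scene -0.036 -0.03 61 0.066 0.116
scene -0.036 -0.015 51 0.062 0.101
scene -0.036 0.0 34 0.063 0.09
scene 0.024 -0.09 15 0.119 0.127
scene 0.024 -0.075 26 0.125 0.143
scene 0.024 -0.06 10 0.126 0.138
scene 0.024 -0.045 3 0.123 0.125
side -0.036 -0.09 8 0.115 0.122
side -0.036 -0.075 20 0.122 0.137
side -0.036 -0.06 10 0.123 0.135
side -0.036 -0.03 6 0.1 0.106
side -0.036 -0.015 10 0.088 0.1
side -0.036 0.0 10 0.078 0.087
side -0.036 0.015 4 0.072 0.075
side 0.024 -0.09 16 0.113 0.124
side 0.024 -0.075 38 0.103 0.14
side 0.024 -0.06 31 0.095 0.137
side 0.024 -0.045 34 0.079 0.125
side 0.024 -0.03 32 0.065 0.112
side 0.024 -0.015 34 0.066 0.1
side 0.024 0.0 28 0.062 0.089
side 0.024 0.015 6 0.072 0.075
```

Emit:
send_rows --moves '[[[0.0055,0,0.004],0,0.0],[[0.0055,0,0.004],0,0.0],[[0.0055,0,0.004],0,0.0],[[0.0055,0,0.004],0,0.0],[[0.005,0,0.005],0,0.0],[[0.005,0,0.005],0,0.0],[[0.0045,0,0.005],0,0.0],[[0.004,0,0.005],0,0.0]]'

```text
time_s: 20.45
eef_pos: [0.4922, 0.0026, 0.0918]
tool_rot: [-0.0, 0.052, 0.999, 0.0]
ft_force: [2.4, -0.8, 1.8]
finger_gap: 0.0005
grip_force: 1.6
```

Emit:
send_rows --moves '[[[0.004,0,0.0025],0,0.0],[[0.002,0,0.0025],0,0.0],[[0,0,0.0025],0,0.0],[[0,0,0.0015],0,0.0],[[0,0,0.001],0,0.0],[[0,0,0.001],0,0.0],[[0,0,0],0,0.0],[[0,0,0],0,0.0]]'

```text
time_s: 21.25
eef_pos: [0.4865, 0.0032, 0.0811]
tool_rot: [-0.0, 0.052, 0.999, -0.0]
ft_force: [-0.2, 0.5, 0.3]
finger_gap: 0.0002
grip_force: 0.0
```

Emit:
send_rows --moves '[[[0,0,0.0005],0,0.0],[[0,0,0.0005],0,0.0],[[0,0,0.0005],0,0.0],[[0,0,0.0005],0,0.0],[[0,0,0],0,0.0],[[0,0,0],0,0.0],[[0,0,0],0,0.0],[[0,0,0],0,0.0]]'

```text
time_s: 22.05
eef_pos: [0.4865, 0.0032, 0.0792]
tool_rot: [-0.0, 0.052, 0.999, 0.0]
ft_force: [-3.1, -0.0, 4.6]
finger_gap: 0.0005
grip_force: 2.1
```

Emit:
send_rows --moves '[[[0,0,0.0005],0,0.0],[[0,0,0.0005],0,0.0],[[0,0,0.0005],0,0.0],[[0,0,0],0,0.0],[[0,0,0],0,0.0],[[0,0,0],0,0.0],[[0,0,0],0,0.0],[[0,0,0],0,0.0]]'

```text
time_s: 22.85
eef_pos: [0.4862, 0.0033, 0.0781]
tool_rot: [-0.0, 0.052, 0.999, 0.0]
ft_force: [-7.6, 1.1, 12.2]
finger_gap: 0.0006
grip_force: 6.4
```

Stiff contact, so the lid is on its seal. I'll lift off and check.

Emit:
send_rows --moves '[[[0,0,-0.003],0,0.0],[[0,0,-0.005],0,0.0],[[0,0,-0.03],0,0.0],[[0,0,-0.04],0,0.0],[[0,0,-0.04],0,0.0],[[0,-0.03,-0.03],0,0.0],[[0,-0.03,0],0,0.0],[[0,0,0],0,0.0]]'

```text
time_s: 23.65
eef_pos: [0.4807, -0.0588, 0.2268]
tool_rot: [0.001, 0.053, 0.999, -0.0]
ft_force: [0.7, -0.6, 0.0]
finger_gap: 0.0005
grip_force: 0.0
```

Run:
```python
from h import *
s=robot.get_state();print(s['eef_pos'],s['ft_force'])
v=np.array([.9945,-.104]);n_=np.array([.104,.9945]);h=np.array([.572,-.0055])
d=shot('wrist')
px=np.array([(u,v) for u in range(200,520) for v in range(100,300)]); D=depthpt(d,px)
r=(D[:,:2]-h)@v; l=(D[:,:2]-h)@n_
k=(abs(l)<.033)&(D[:,2]>.065)&(D[:,2]<.17)&(r>-.13)&(r<.03)
for x in np.arange(-.12,.03,.015):
    q=D[k&(r>x)&(r<x+.015)]
    if len(q)>3: print(round(x,3),len(q),np.median(q[:,2]).round(4))
g=d['image'].max(2)[px[:,1],px[:,0]]
P=plane(d,px,.0565);k=(np.linalg.norm(P[:,:2]-[.4426,.0077],axis=1)<.02)&(D[:,2]>.054)&(D[:,2]<.065)&(g<130)
print('latch',k.sum(),D[k].mean(0)); k2=k&(g<48); print(P[k2].mean(0),k2.sum())
```

```text
[ 0.4806994  -0.05879151  0.2268368 ] [ 0.69228427 -0.60632633  0.00077201]
-0.12 175 0.0749
-0.105 791 0.0817
-0.09 745 0.0813
-0.075 738 0.081
-0.06 688 0.0807
-0.045 671 0.0805
-0.03 622 0.0803
-0.015 537 0.0799
latch 118 [0.44211565 0.00773118 0.05822536]
[0.44183248 0.00650196 0.0565    ] 25
```

```bash
python3 -c "
from rig import robot
print(robot.sign_off())"
```

```text
the job is handed in; nothing more can be done
None
```

The job is handed in at about 24 s of the 64 s: the ink stick measured flat in the cradle before closing, and the last look shows the lid shut and the latch home. I did not re-measure the eraser, tin or jar, but no move came near them.

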